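# Flip two box lids down the slide

### The job

Take both box lids (the two boards with a raised plug on the back) out of the leaning rack and flip each one over down the ramp of the steel slide, so that both end up lying show face down, plug up, flat in the slide's tray under the clear guard, one behind the other and right off the ramp. Do not throw or drop them, do not let one fall onto the bench, leave the low plain board in the rack, and do not push the other things on the bench about.

Things in the scene. Friction and masses are not known exactly. Their poses are not given: they have to be found in the camera images.
- lid_a: box lid of brown wood: board 100 x 90 x 9 mm, one face plain (show face), a centred plug 80 x 70 x 8 mm on the other; 17 mm thick in all, 85-170 g. Origin: centre of the plug's outer face; z points to the show face (at z = 17 mm), x along the 100 mm side, y along the 90. Starts leaning 30 deg from vertical in a rack slot, plug on the rest, show face upward, -y edge uppermost, +y edge on the toe
- lid_b: box lid of brown wood: board 100 x 90 x 9 mm, one face plain (show face), a centred plug 80 x 70 x 8 mm on the other; 17 mm thick in all, 85-170 g. Origin: centre of the plug's outer face; z points to the show face (at z = 17 mm), x along the 100 mm side, y along the 90. Starts leaning 30 deg from vertical in a rack slot, plug on the rest, show face upward, -y edge uppermost, +y edge on the toe
- low_board: plain board 100 x 60 x 12 mm of the same wood, no plug, leaning in a slot like the lids; it must stay there. Axes and lean as the lids'; origin on its back face, 45 mm from its lower and 15 mm from its upper edge. Which slot holds which of the three changes
- rack: fixed light wooden rack, origin at table height, z up; base 130 (x) x 250 mm (y = -110 to 140), 10 mm thick. Three slots one behind another along y, 80 mm apart. Each has a rest 6 mm thick, 120 wide, rising 45 mm and leaning 30 deg from vertical, top towards -y, and a toe square to it, 28 mm deep. The tops of the lids stand 100 mm above the table, 45 mm clear of the rests
- slot0 (a point): inner corner of the rack's slot furthest to -y (y = -60 mm in the rack's frame), mid-width, 22 mm above the table. Seen along the lean, a thing in a slot stands 40 mm higher than one in the next slot towards +y, so a wide gripper may strike it: of the two lids take the one further to -y first. Square to the lean there are 52 mm free between a lid and the next
- slot1 (a point): inner corner of the middle slot (y = 20 mm in the rack's frame), mid-width, 22 mm above the table
- slot2 (a point): inner corner of the slot furthest to +y (y = 100 mm in the rack's frame), mid-width, 22 mm above the table
- slide: fixed steel slide 340 mm long (y) x 150 mm, origin at table height, z up. Along its -y it falls: a ramp at 38 deg, 140 mm along the slope, then a tray at 10 deg (y = 45 to -155 mm) down to an end stop. Green fences 22 mm above the steel, 116 mm apart inside. The steel is slippery (friction about 0.12); the tray takes two lids one behind the other, each 90 mm along y
- ramp_foot (a point): lower end of the ramp, mid-width, on the steel; 60 mm above the table (y = 45 mm in the slide's frame). A lid let go on edge some 50 mm up the slope from here, leaning a little uphill, slips at its lower edge, falls back on its uphill face and slides down by itself to the end stop or to the lid before it
- ramp_top (a point): upper end of the ramp, mid-width, on the steel; 146 mm above the table (y = 155 mm in the slide's frame)
- tray_end (a point): low end of the tray at the end stop, mid-width, on the steel; 25 mm above the table (y = -155 mm in the slide's frame)
- guard_edge (a point): middle of the open edge of the clear guard plate, its underside (y = 11 mm, z = 106 mm in the slide's frame). The plate, 150 mm wide and 4 mm thick, roofs the tray from here to the end stop, 50 mm above the steel and parallel to it; no gripper fits under it
- glue_bottle: bystander: white bottle with an orange cap, 60 mm across, 150 mm tall, origin at its underside; leave alone
- varnish_tin: bystander: steel tin, 84 mm across, 100 mm tall, origin at its underside; leave alone
- screw_jar: bystander: amber jar with black lid, 68 mm across, 85 mm tall, origin at its underside; leave alone
- offcut: bystander: light wood block 110 x 50 x 40 mm, origin at its underside; leave alone
- sanding_cork: bystander: cork block 100 x 60 x 35 mm, origin at its underside; leave alone
- hammer: bystander: hammer lying flat on the far side of the bench; leave alone
- clamp: bystander: F-clamp 235 mm long lying flat on the left of the bench; leave alone
Things that resemble listed ones, but are neither listed nor needed, are in the scene too. Leave any green look-alike of the lid_b alone.

How it is judged (in metres and radians):
At the end, for the whole second after the job is handed in: Both lids lie at rest (under 20 mm/s) in the tray, show face down (within 16 degrees; the tray slopes 10), not stacked (centres over 75 mm apart), origins at y -135 to 3 mm and z 30 to 90 mm in the slide's frame, within 20 mm of its midline (angle between each of lid_a, lid_b's own z axis and vertical above 2.85 rad and y of lid_a in the frame of slide between -0.135 and 0.003 m and x of lid_a in the frame of slide between -0.02 and 0.02 m and z of lid_a in the frame of slide between 0.03 and 0.09 m and linear speed of each of lid_a, lid_b below 0.02 m/s and y of lid_b in the frame of slide between -0.135 and 0.003 m and x of lid_b in the frame of slide between -0.02 and 0.02 m and z of lid_b in the frame of slide between 0.03 and 0.09 m and horizontal distance between lid_a and lid_b above 0.075 m); the robot touches nothing.
It fails at once if a bystander or the low board in the rack is pushed more than 40 mm from its place (distance of any of low_board, glue_bottle, varnish_tin, screw_jar, offcut, sanding_cork, hammer, clamp from where it was at the start of the episode above 0.04 m).
It fails at once if a lid is thrown or dropped (faster than 1.6 m/s) (linear speed of any of lid_a, lid_b above 1.6 m/s).
It fails at once if a lid lies flat on the bench top (height (world z) of any of lid_a, lid_b below 0.022 m).
It also fails if it takes over 66 s, if anything falls off the work surface, if the arm or the gripper's body presses on something with over 40 N, if the wrist force passes 120 N, or if a joint passes its speed limit or range.

### The arm

A 6-joint arm with a two-finger parallel gripper is mounted at the origin on the work surface. World frame = base frame: x ahead of the robot, y to its left, z up, the work surface at z = 0. Lengths are in mm, angles in rad, forces in N, time in s.
With the tool pointing down it reaches from about 350 to 775 mm from the base axis. Payload 7.3 kg.
Tool frame: the origin (TCP) lies at the very end of the fingers, on their centre line; the grasp point (between the pads) lies 19 mm behind it; z points along the fingers, y is the line along which they close (so a half turn about z gives the same grasp; the last joint's range is limited). The gripper opens to 92 mm and grips with 3 to 60 N. Pads are 19 mm wide; open, the fingers measure 130 mm over their backs; the gripper's body (75 mm by 190 mm) begins 47 mm behind the grasp point.
Start: joints at [0.962, 0.342, 1.524, -0, 1.275, -0.146], TCP at [234.378, 469.8, 226.741] pointing down, gripper open.
Joint ranges: [-2.53, 2.53], [-0.77, 2.02], [0.04, 2.7], [-1, 4.14], [0.28, 2.66], [-3.11, 3.11]. Speed limits (rad/s): [2.57, 2.57, 3.14, 3.14, 3.14, 3.14].

### API

Orientations are given as [roll, pitch, yaw] about the fixed x, y, z axes, in that order (R = Rz(yaw) Ry(pitch) Rx(roll)).
In Python, from plant import bot gives the robot as it stands.
- The arm moves only by the tool jog_arm, never from a script. Its argument "targets" is a list of rows, each an object with "xyz": the shift along the tool's x, y, z as a fraction of full scale, a list of three; "spin": the turn about the tool's z as a fraction of full scale. In form: [{"xyz": [x, y, z], "spin": spin}, ...]. A call has exactly 10 rows; each row shifts and turns the commanded pose from where the row before left it, along the tool's axes as they then stand; what a row does not reach is not made up. Full scale, the value 1, is 80 mm for a shift and 0.1 rad for a turn. A row lasts 1/8 s, in which the tool goes at most 62.5 mm and 10.7 degrees, less where a joint would pass 70% of its speed; a pose out of reach is approached as far as the arm can. A call with a number of a shift or a turn outside -1 to 1 is refused whole. A call with a gripper value outside its range is refused whole. "gripper" is the opening in per cent of the stroke, from 0 (shut) to 100 (fully open), set as the call begins (left out, the last holds). The fingers move at their own pace and stop on an object; the grip force is fixed at half the most. Time passes only in rows, so rows that do not move let the fingers close, or fill a call up. It gives the time, the measured TCP pose, the force, the opening and the grip force at its end, in the units of the state.
- bot.get_obs(): the state, without advancing time (a new reading comes with each control period).
- bot.capture(name): name is "side" or "top"; returns the picture (384x512x3 uint8, blue, green, red); there is no depth.
- bot.get_calibration(name): a dict with "vfov" (degrees; the focal length in pixels is half the picture's height over the tangent of half this angle, whatever the lens; pixels are square), "cx", "cy" (the principal point, pixels), "eye" and "rotation" of the camera in the world. Camera axes: x right, y down, z forward; pixel columns grow to the right and rows downward; lengths in mm; the calibration is good to about 2 mm. A picture is of the moment at which its call begins. get_calibration takes no time and is no camera call.
- bot.close_job(): hands the job in; it is judged then, once.
The state is a dict: "time": time; "joint_positions": joint angles; "dq": joint speeds; "tau": joint torques, N m; "tool_pos": TCP position; "tcp_rot": TCP orientation; "contact_force": force on the tool from outside, world axes, zero at the start; "moment": the same for the moment, N m; "grip_width": finger opening in mm; "finger_force": force on a finger pad.
Only numpy, scipy, OpenCV 4.12 (cv2) and the standard library are available. Lean on these libraries where they do the work, as an engineer would, in place of code of your own. Each camera call takes 0.05 s, during which the arm holds its last target. There are 200 camera calls.

## Working session

There is one attempt and no reset: what is moved stays moved. The work goes in short steps, Python scripts to look and compute and a tool call to move; the robot and the scene stay as the last step left them, time stands still between calls to the robot, and variables do not carry over. Pictures are saved under pics/ and viewed, at most 10 in all, crops included, and the job is handed in when it is done.

Besides the shell and the picture viewer there is one more tool, called after "Call:" in YAML: its name, and indented under it one key for each argument. jog_arm: Moves the arm, as the interface text tells. Shift numbers are shares of 80 mm and turn numbers shares of 0.1 rad, none past 1 either way. Its arguments: {"type":"object","properties":{"targets":{"type":"array","items":{"type":"object","properties":{"xyz":{"type":"array","items":{"type":"number"}},"spin":{"type":"number"}}}},"gripper":{"type":"number"}},"required":["targets"]}

```bash
ls; mkdir -p pics; python3 - <<'E'
from plant import bot
import cv2,numpy as np
o=bot.get_obs();print(o)
for n in("side","top"):
    cv2.imwrite(f"pics/{n}0.png",bot.capture(n));print(n,bot.get_calibration(n))
E
```

```text
pics
{'time': 0.0, 'joint_positions': array([ 9.62012836e-01,  3.42725974e-01,  1.52504463e+00,  3.11644299e-05,
        1.27538193e+00, -1.45938752e-01]), 'dq': array([ 0.00159958, -0.00226861, -0.00055458, -0.00081543,  0.00105756,
        0.00030925]), 'tau': array([-6.54403120e-04, -4.31235301e+01, -2.44223017e+01,  7.17294146e-02,
        5.59763610e-02, -1.77507209e-04]), 'tool_pos': array([234.11357181, 469.44804608, 226.03363582]), 'tcp_rot': array([-3.14005369e+00, -2.56323288e-04,  2.67873862e+00]), 'contact_force': array([-0.23120049, -0.07818616, -0.98891786]), 'moment': array([ 0.01610823, -0.01393709,  0.02835235]), 'finger_force': 0.0, 'grip_width': 91.64975288757795}
side {'vfov': 47.94884833525971, 'cx': 260.00911366457774, 'cy': 187.22497609110152, 'eye': array([ 412.1009853 , 1334.73295903,  853.75627767]), 'rotation': array([-2.11690313,  0.0193129 , -3.06877193])}
top {'vfov': 47.84380754195664, 'cx': 255.132925598195, 'cy': 190.93848831673716, 'eye': array([ 239.94053108,   95.23969539, 1758.50094219]), 'rotation': array([-2.98261962, -0.00306831, -1.54970933])}
```

View pics/side0.png

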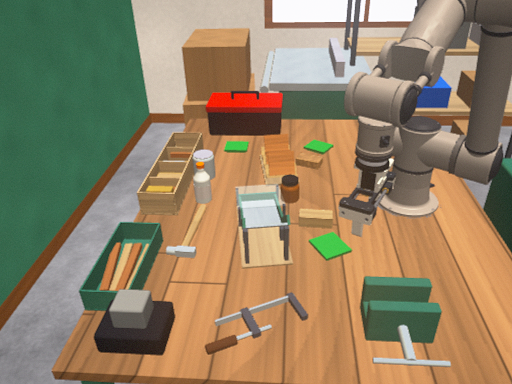

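View pics/top0.png

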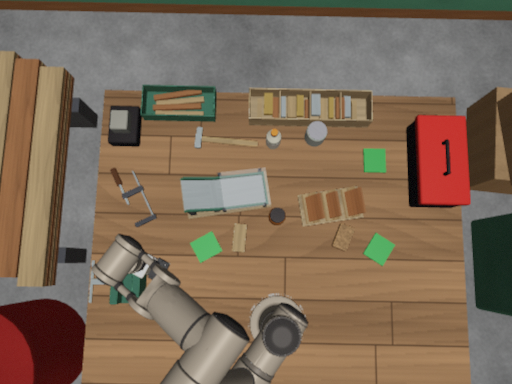

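```bash
python3 - <<'E'
import cv2,numpy as np
s=cv2.imread("pics/side0.png");t=cv2.imread("pics/top0.png")
a=cv2.resize(s[125:275,225:345],None,fx=4,fy=4,interpolation=cv2.INTER_CUBIC)[:600]
a=cv2.resize(s[125:270,225:335],(400,527),interpolation=cv2.INTER_CUBIC)
b=cv2.resize(t[160:230,170:270],(400,280),interpolation=cv2.INTER_CUBIC)
c=cv2.resize(t[175:235,290:390],(400,240),interpolation=cv2.INTER_CUBIC)
r=np.vstack([b,c]);im=np.zeros((527,800,3),np.uint8);im[:,:400]=a;im[:520,400:]=r
cv2.imwrite("pics/crop1.png",im)
E
```

```text
(no output)
```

View pics/crop1.png

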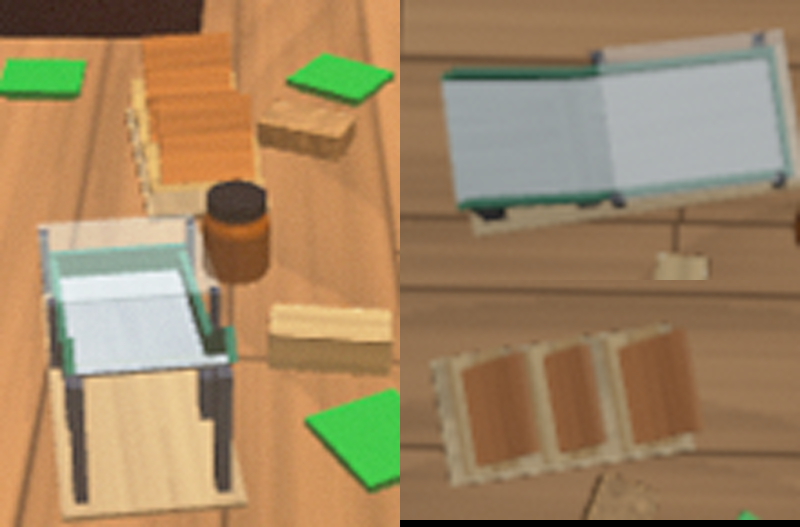

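Rack runs along y; world +y is image-left in the top view. In the top view the three faces are at (403−, i.e. full px) ≈ (316,206), (334,205) and (353,202). The middle one is clearly shorter (12 px against 17 px), so it is the low board. The outer two brown ones are the lids. The green boards at (206,247), (375,160), (380,250) are look-alikes. The slide's high ramp end is image-left (+y), so no half turn is needed. Next I fit the poses.

```bash
cat >h.py <<'E'
import numpy as np,cv2
from scipy.spatial.transform import Rotation as R
from scipy.optimize import least_squares
from plant import bot
C={n:bot.get_calibration(n) for n in("side","top")}
def proj(n,P):
    c=C[n];r=R.from_euler('xyz',c['rotation']).as_matrix();q=(np.atleast_2d(P)-c['eye'])@r
    f=192/np.tan(np.radians(c['vfov']/2));return q[:,:2]/q[:,2:]*f+[c['cx'],c['cy']]
def tow(p,L):
    c,s=np.cos(p[2]),np.sin(p[2]);L=np.atleast_2d(L).astype(float)
    return np.c_[p[0]+c*L[:,0]-s*L[:,1],p[1]+s*L[:,0]+c*L[:,1],L[:,2]]
def fit(obs,x0):
    f=lambda p:np.concatenate([(proj(n,tow(p,L))-uv).ravel() for n,L,uv in obs])
    return least_squares(f,x0,loss='soft_l1',x_scale=[100,100,.1])
# lid corner points in rack frame, y0 slot y, (x, along lean s, normal d)
def slot(y0,x,s,d): return [x,y0-s*.5+d*.866,22+s*.866+d*.5]
E
python3 - <<'E'
from h import *
T=lambda u,v:[290+(u-400)/4,175+(v-280)/4]
B=lambda u,v:[170+(u-400)/4,160+v/4]
S=lambda u,v:[225+u*110/400,125+v*145/527]
rk=[("top",[-65,140,10],T(452,487)),("top",[65,140,10],T(432,358)),("top",[-65,-110,10],T(697,447)),
("side",slot(-60,50,90,17),S(140,38)),("side",slot(-60,-50,90,17),S(228,35)),
("side",slot(100,50,90,17),S(160,130)) if 0 else ("top",slot(-60,50,90,17),T(680,328)),("top",slot(-60,-50,90,17),T(698,430)),("side",[65,140,10],S(152,212))]
sl=[("top",[75,11,110],B(597,52)),("top",[-75,11,110],B(617,203)),("top",[75,-155,80],B(783,33)),("top",[-75,-155,80],B(797,182)),
("top",[60,155,146],B(442,85)),("top",[-60,155,146],B(458,208)),("side",[60,155,146],S(78,373)),("side",[-60,155,146],S(230,366))]
for nm,o,x0 in(("rack",rk,[400,-150,0]),("slide",sl,[450,250,0])):
    r=fit(o,x0);print(nm,r.x.round(3));print(r.fun.reshape(-1,2).round(1).tolist())
    p=r.x
    if nm=="rack":
        rp=p
        print(tow(p,[slot(y,0,90,12.5) for y in(-60,20,100)]).round())
    else: sp=p;print(tow(p,[[0,84,91],[0,45,60]]).round())
np.save("poses.npy",[rp,sp])
t=cv2.imread("pics/top0.png");s=cv2.imread("pics/side0.png")
im={"top":t,"side":s};k=5
segs=[(rp,[[-65,140,10],[65,140,10],[65,-110,10],[-65,-110,10]])]+[(rp,[slot(y,x,s_,17) for x,s_ in((-50,0),(50,0),(50,h),(-50,h))]) for y,h in((-60,90),(20,60),(100,90))]
segs+=[(sp,[[-58,155,146],[58,155,146],[58,45,60],[-58,45,60]]),(sp,[[-58,-155,25],[58,-155,25],[58,45,60],[-58,45,60]]),(sp,[[-75,11,110],[75,11,110],[75,-155,81],[-75,-155,81]])]
out=[]
for n,(x0,y0,x1,y1) in(("top",(175,160,375,235)),("side",(225,125,335,270))):
    kk=4 if n=="top" else 3
    g=cv2.resize(im[n][y0:y1,x0:x1],None,fx=kk,fy=kk,interpolation=cv2.INTER_CUBIC)
    for p,L in segs:
        uv=((proj(n,tow(p,L))-[x0,y0]+.5)*kk).astype(np.int32);cv2.polylines(g,[uv],True,(255,0,255),1)
    out.append(g)
o=np.zeros((600,800,3),np.uint8);o[:300]=out[0];g=out[1][-300:] if 0 else cv2.resize(out[1],(228,300));o[300:,:228]=g
g=cv2.resize(out[1],(455,600)); o2=np.zeros((600,800,3),np.uint8)
cv2.imwrite("pics/ov.png",np.vstack([out[0],np.hstack([cv2.resize(out[1],(400,527))[:300],cv2.resize(out[1],(400,527))[227:]])]))
E
```

```text
rack [ 4.66117e+02 -2.28007e+02  1.68000e-01]
[[0.1, -0.2], [-0.1, 0.6], [-0.4, 0.8], [0.3, -0.9], [-0.0, -1.4], [-0.3, -0.5], [0.0, -0.5], [-0.3, -0.1]]
[[ 482. -321.  106.]
 [ 468. -242.  106.]
 [ 455. -163.  106.]]
slide [5.00112e+02 2.14425e+02 1.68000e-01]
[[-0.3, -0.1], [-0.1, 0.2], [-4.7, 0.2], [-2.5, 0.1], [0.5, -1.0], [0.3, -0.5], [-0.1, -2.4], [1.2, -3.5]]
[[486. 297.  91.]
 [493. 259.  60.]]
```

View pics/ov.png

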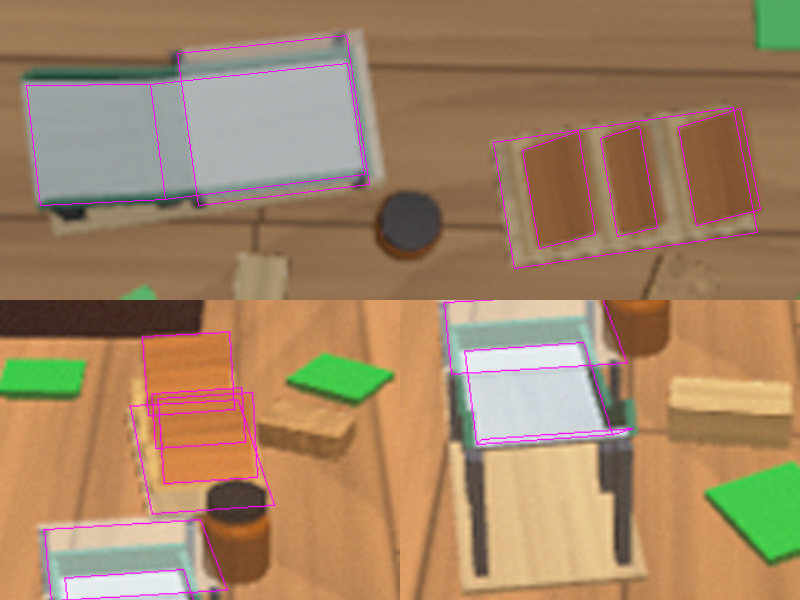

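Call:
jog_arm:
  targets:
    - {"xyz":[0,0,-0.1],"spin":-0.9}
    - {"xyz":[0,0,-0.1],"spin":-0.9}
    - {"xyz":[0,0,-0.1],"spin":-0.9}
    - {"xyz":[0,0,-0.1],"spin":-0.9}
    - {"xyz":[0,0,-0.1],"spin":-0.9}
    - {"xyz":[0,0,0],"spin":-0.9}
    - {"xyz":[0,0,0],"spin":-0.9}
    - {"xyz":[0,0,0],"spin":0}
    - {"xyz":[0,0,0],"spin":0}
    - {"xyz":[0,0,0],"spin":0}
  gripper: 50

```text
time: 1.35
tool_pos: [234.4, 469.8, 266.6]
tcp_rot: [-3.142, -0.0, -2.975]
contact_force: [-1.0, 0.3, 0.7]
grip_width: 46.2
finger_force: 0.0
```

```bash
cat >>h.py <<'E'
rp,sp=np.load("poses.npy")
def delta(p,L):
    o=bot.get_obs();r=R.from_euler('xyz',o['tcp_rot']).as_matrix()
    d=(tow(p,L)[0]-o['tool_pos'])@r
    print("units",(d/80).round(3),"mm",d.round(1),"spin",round(((o['tcp_rot'][2]-(p[2]-np.pi)+np.pi)%(2*np.pi)-np.pi)*10,2),"tcp",o['tool_pos'].round(1),"w",round(o['grip_width'],1),"t",o['time'])
E
python3 -c "
from h import *
delta(rp,[0,-85,180]);delta(rp,[0,-85,73])"
```

```text
units [ -1.415 -10.144   1.084] mm [-113.2 -811.5   86.7] spin -0.02 tcp [234.4 469.8 266.6] w 46.2 t 1.35
units [ -1.415 -10.144   2.421] mm [-113.2 -811.5  193.7] spin -0.02 tcp [234.4 469.8 266.6] w 46.2 t 1.35
```

Call:
jog_arm:
  targets:
    - {"xyz":[-0.12,-0.63,0]}
    - {"xyz":[-0.12,-0.63,0]}
    - {"xyz":[-0.12,-0.63,0]}
    - {"xyz":[-0.12,-0.63,0]}
    - {"xyz":[-0.12,-0.63,0]}
    - {"xyz":[-0.12,-0.63,0]}
    - {"xyz":[-0.12,-0.63,0]}
    - {"xyz":[-0.12,-0.63,0]}
    - {"xyz":[-0.12,-0.63,0]}
    - {"xyz":[-0.12,-0.63,0]}

```text
invalid input
```

Call:
jog_arm:
  targets:
    - {"xyz":[-0.04,-0.63,0]}
    - {"xyz":[-0.04,-0.63,0]}
    - {"xyz":[-0.04,-0.63,0]}
    - {"xyz":[-0.04,-0.63,0]}
    - {"xyz":[-0.04,-0.63,0]}
    - {"xyz":[-0.02,-0.63,0.2]}
    - {"xyz":[0,0,0.4]}
    - {"xyz":[0,0,0.4]}
    - {"xyz":[0,0,0]}
    - {"xyz":[0,0,0]}

```text
invalid input
```

```bash
python3 -c "
from h import *
delta(rp,[0,-85,73])
t=bot.capture('top');s=bot.capture('side')
a=cv2.resize(t[170:240,290:390],(571,400),interpolation=cv2.INTER_CUBIC)
b=cv2.resize(s[100:200,240:297],(228,400),interpolation=cv2.INTER_CUBIC)
cv2.imwrite('pics/c2.png',np.hstack([a,b]))"
```

```text
units [ -1.415 -10.144   2.421] mm [-113.2 -811.5  193.7] spin -0.02 tcp [234.4 469.8 266.6] w 46.2 t 1.35
```

View pics/c2.png

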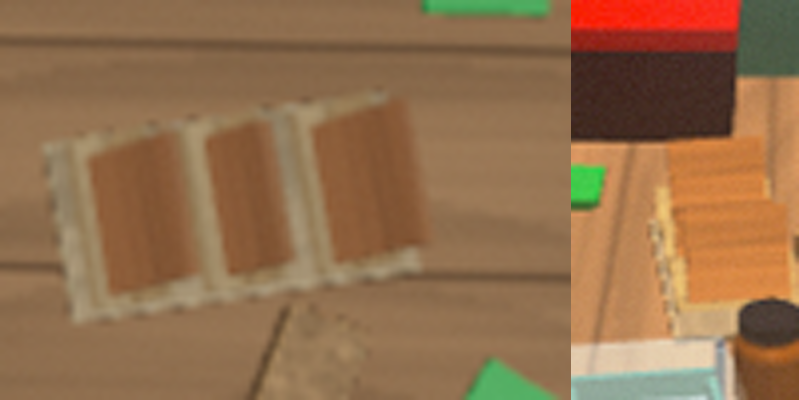

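The calls were refused because each row needs a spin value. The picture shows the rack unobstructed: lids at the outer slots, the short board in the middle.

Call:
jog_arm:
  targets:
    - {"xyz":[-0.12,-0.63,0],"spin":0}
    - {"xyz":[-0.12,-0.63,0],"spin":0}
    - {"xyz":[-0.12,-0.63,0],"spin":0}
    - {"xyz":[-0.12,-0.63,0],"spin":0}
    - {"xyz":[-0.12,-0.63,0],"spin":0}
    - {"xyz":[-0.12,-0.63,0],"spin":0}
    - {"xyz":[-0.12,-0.63,0],"spin":0}
    - {"xyz":[-0.12,-0.63,0],"spin":0}
    - {"xyz":[-0.12,-0.63,0],"spin":0}
    - {"xyz":[-0.12,-0.63,0],"spin":0}

```text
time: 2.7
tool_pos: [413.3, -12.9, 267.0]
tcp_rot: [-3.141, 0.001, -2.975]
contact_force: [0.8, 0.6, -0.4]
grip_width: 45.9
finger_force: 0.0
```

Call:
jog_arm:
  targets:
    - {"xyz":[-0.04,-0.63,0],"spin":0}
    - {"xyz":[-0.04,-0.63,0],"spin":0}
    - {"xyz":[-0.04,-0.63,0],"spin":0}
    - {"xyz":[-0.04,-0.63,0],"spin":0}
    - {"xyz":[-0.04,-0.63,0],"spin":0}
    - {"xyz":[-0.02,-0.63,0.2],"spin":0}
    - {"xyz":[0,0,0.4],"spin":0}
    - {"xyz":[0,0,0.4],"spin":0}
    - {"xyz":[0,0,0],"spin":0}
    - {"xyz":[0,0,0],"spin":0}

```text
time: 3.95
tool_pos: [481.2, -306.8, 188.1]
tcp_rot: [-3.14, 0.001, -2.974]
contact_force: [0.7, -0.6, 0.7]
grip_width: 45.8
finger_force: 0.0
```

```bash
python3 -c "
from h import *
delta(rp,[0,-85,73])
t=bot.capture('top');s=bot.capture('side')
a=cv2.resize(t[170:240,290:390],(571,400),interpolation=cv2.INTER_CUBIC)
b=cv2.resize(s[100:200,240:297],(228,400),interpolation=cv2.INTER_CUBIC)
cv2.imwrite('pics/c3.png',np.hstack([a,b]))"
```

```text
units [ 0.024 -0.058  1.438] mm [  1.9  -4.7 115.1] spin -0.01 tcp [ 481.2 -306.8  188.1] w 45.8 t 3.95
```

View pics/c3.png

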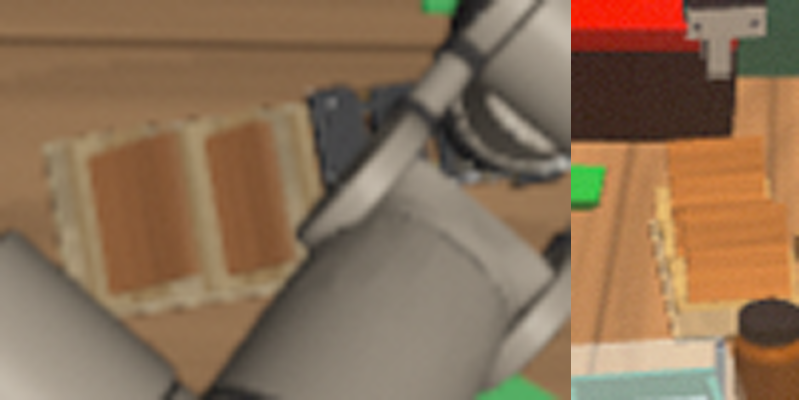

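The fingers stand over the slot0 lid, centred on its width (side crop: finger at 718, lid 668–762). Going down.

Call:
jog_arm:
  targets:
    - {"xyz":[0.02,-0.06,0.2],"spin":0}
    - {"xyz":[0,0,0.2],"spin":0}
    - {"xyz":[0,0,0.2],"spin":0}
    - {"xyz":[0,0,0.2],"spin":0}
    - {"xyz":[0,0,0.2],"spin":0}
    - {"xyz":[0,0,0.15],"spin":0}
    - {"xyz":[0,0,0.15],"spin":0}
    - {"xyz":[0,0,0.14],"spin":0}
    - {"xyz":[0,0,0],"spin":0}
    - {"xyz":[0,0,0],"spin":0}

```text
time: 5.3
tool_pos: [480.1, -311.6, 71.8]
tcp_rot: [-3.141, 0.001, -2.974]
contact_force: [0.8, -0.0, -0.2]
grip_width: 46.1
finger_force: 0.0
```

Call:
jog_arm:
  targets:
    - {"xyz":[0,0.05,0],"spin":0}
    - {"xyz":[0,0.05,0],"spin":0}
    - {"xyz":[0,0.05,0],"spin":0}
    - {"xyz":[0,0.05,0],"spin":0}
    - {"xyz":[0,0.05,0],"spin":0}
    - {"xyz":[0,0.05,0],"spin":0}
    - {"xyz":[0,0.04,0],"spin":0}
    - {"xyz":[0,0,0],"spin":0}
    - {"xyz":[0,0,0],"spin":0}
    - {"xyz":[0,0,0],"spin":0}

```text
time: 6.55
tool_pos: [475.3, -284.6, 71.4]
tcp_rot: [3.141, -0.0, -2.974]
contact_force: [0.6, 0.1, -0.5]
grip_width: 45.8
finger_force: 0.1
```

Call:
jog_arm:
  targets:
    - {"xyz":[0,0,0],"spin":0}
    - {"xyz":[0,0,0],"spin":0}
    - {"xyz":[0,0,0],"spin":0}
    - {"xyz":[0,0,0],"spin":0}
    - {"xyz":[0,0,0],"spin":0}
    - {"xyz":[0,0,0],"spin":0}
    - {"xyz":[0,0,-0.05],"spin":0}
    - {"xyz":[0,0,-0.1],"spin":0}
    - {"xyz":[0,0,-0.1],"spin":0}
    - {"xyz":[0,0,-0.1],"spin":0}
  gripper: 0

```text
time: 7.8
tool_pos: [475.4, -284.7, 100.3]
tcp_rot: [-3.141, 0.0, -2.974]
contact_force: [-0.4, -0.9, -0.8]
grip_width: 16.6
finger_force: 30.0
```

Width is 16.6 mm, so it is gripped flat on board and plug, and therefore upright. Lifting clear, then a look.

Call:
jog_arm:
  targets:
    - {"xyz":[0,0,-0.2],"spin":0}
    - {"xyz":[0,0,-0.3],"spin":0}
    - {"xyz":[0,0,-0.4],"spin":0}
    - {"xyz":[0,0,-0.4],"spin":0}
    - {"xyz":[0,0,-0.4],"spin":0}
    - {"xyz":[0,0,-0.3],"spin":0}
    - {"xyz":[0,0,0],"spin":0}
    - {"xyz":[0,0,0],"spin":0}
    - {"xyz":[0,0,0],"spin":0}
    - {"xyz":[0,0,0],"spin":0}

```text
time: 9.05
tool_pos: [475.0, -284.4, 258.6]
tcp_rot: [3.14, -0.001, -2.974]
contact_force: [0.5, 0.5, -1.1]
grip_width: 16.8
finger_force: 30.0
```

```bash
python3 -c "
from h import *
delta(rp,[0,-58,73]);delta(sp,[0,84,250])
t=bot.capture('top');s=bot.capture('side')
o=bot.get_obs();P=o['tool_pos']
print('tcp px',proj('side',P),[ (k,proj('side',tow([P[0],P[1],rp[2]],[[-50,8.5,P[2]+k],[50,8.5,P[2]+k]])).round(1).tolist()) for k in (-60,-50,-40)])
b=cv2.resize(s[60:210,220:335],(460,600),interpolation=cv2.INTER_CUBIC)
cv2.imwrite('pics/c4.png',b)"
```

```text
units [-0.01  -0.014  2.32 ] mm [ -0.8  -1.1 185.6] spin -0.01 tcp [ 475.  -284.4  258.6] w 16.8 t 9.05
units [-1.346  7.147  0.116] mm [-107.7  571.7    9.3] spin -0.0 tcp [ 475.  -284.4  258.6] w 16.8 t 9.05
tcp px [[276.94128838 102.0457991 ]] [(-60, [[289.7, 116.6], [264.7, 117.9]]), (-50, [[289.7, 114.2], [264.7, 115.5]]), (-40, [[289.7, 111.8], [264.6, 113.2]])]
```

View pics/c4.png

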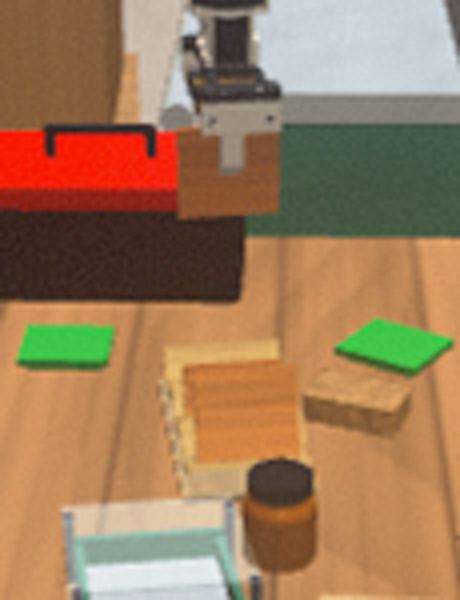

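Lid hangs square. Its bottom edge at row 114 puts it about 45 mm below the TCP. Carrying it to the slide.

Call:
jog_arm:
  targets:
    - {"xyz":[-0.1,0.3,0],"spin":0}
    - {"xyz":[-0.12,0.6,0],"spin":0}
    - {"xyz":[-0.14,0.6,0],"spin":0}
    - {"xyz":[-0.14,0.6,0],"spin":0}
    - {"xyz":[-0.14,0.6,0],"spin":0}
    - {"xyz":[-0.14,0.6,0],"spin":0}
    - {"xyz":[-0.14,0.6,0],"spin":0}
    - {"xyz":[-0.14,0.6,0],"spin":0}
    - {"xyz":[-0.14,0.6,0],"spin":0}
    - {"xyz":[-0.14,0.6,0],"spin":0}

```text
time: 10.4
tool_pos: [505.0, 184.5, 259.5]
tcp_rot: [-3.142, 0.0, -2.974]
contact_force: [0.1, 0.2, -1.4]
grip_width: 17.2
finger_force: 30.0
```

Call:
jog_arm:
  targets:
    - {"xyz":[0,0.6,0],"spin":0}
    - {"xyz":[0,0.45,0],"spin":0}
    - {"xyz":[0,0.3,0],"spin":0}
    - {"xyz":[0,0,0.2],"spin":0}
    - {"xyz":[0,0,0.3],"spin":0}
    - {"xyz":[0,0,0.3],"spin":0}
    - {"xyz":[0,0,0.2],"spin":0}
    - {"xyz":[0,0,0],"spin":0}
    - {"xyz":[0,0,0],"spin":0}
    - {"xyz":[0,0,0],"spin":0}

```text
time: 11.65
tool_pos: [487.6, 289.5, 180.5]
tcp_rot: [3.141, 0.002, -2.974]
contact_force: [0.5, 0.0, -1.5]
grip_width: 16.6
finger_force: 30.0
```

```bash
python3 -c "
from h import *
delta(sp,[0,76,138])
t=bot.capture('top');s=bot.capture('side')
a=cv2.resize(t[150:230,160:290],(520,320),interpolation=cv2.INTER_CUBIC)
b=cv2.resize(s[150:250,220:307],(278,320),interpolation=cv2.INTER_CUBIC)
cv2.imwrite('pics/c5.png',np.hstack([a,b]))"
```

```text
units [ 0.003 -0.002  0.531] mm [ 0.2 -0.2 42.5] spin -0.0 tcp [487.6 289.5 180.5] w 16.6 t 11.65
```

View pics/c5.png

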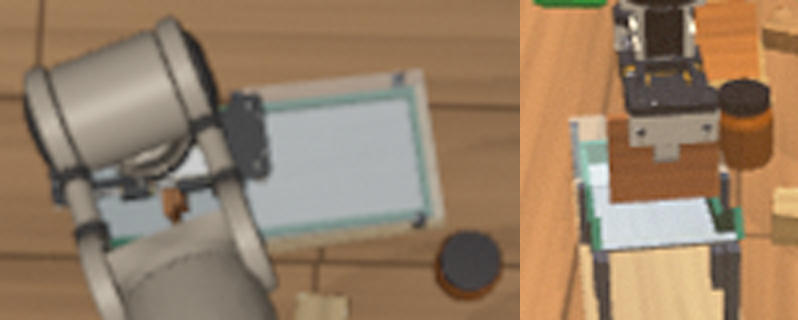

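Lid sits between the fences over the lower ramp (side crop: lid 608–720, steel 600–738). Lowering until it touches.

Call:
jog_arm:
  targets:
    - {"xyz":[0,0,0.15],"spin":0}
    - {"xyz":[0,0,0.15],"spin":0}
    - {"xyz":[0,0,0.1],"spin":0}
    - {"xyz":[0,0,0.03],"spin":0}
    - {"xyz":[0,0,0.03],"spin":0}
    - {"xyz":[0,0,0.03],"spin":0}
    - {"xyz":[0,0,0],"spin":0}
    - {"xyz":[0,0,0],"spin":0}
    - {"xyz":[0,0,0],"spin":0}
    - {"xyz":[0,0,0],"spin":0}

```text
time: 13.0
tool_pos: [487.2, 289.4, 140.4]
tcp_rot: [3.141, 0.0, -2.974]
contact_force: [-0.2, -0.3, -1.3]
grip_width: 17.1
finger_force: 30.0
```

Call:
jog_arm:
  targets:
    - {"xyz":[0,0,0.02],"spin":0}
    - {"xyz":[0,0,0.02],"spin":0}
    - {"xyz":[0,0,0.015],"spin":0}
    - {"xyz":[0,0,0],"spin":0}
    - {"xyz":[0,0,0],"spin":0}
    - {"xyz":[0,0,0],"spin":0}
    - {"xyz":[0,0,0],"spin":0}
    - {"xyz":[0,0,0],"spin":0}
    - {"xyz":[0,0,0],"spin":0}
    - {"xyz":[0,0,0],"spin":0}

```text
time: 14.25
tool_pos: [487.1, 289.4, 135.9]
tcp_rot: [3.142, 0.0, -2.974]
contact_force: [0.1, 0.7, -1.5]
grip_width: 16.8
finger_force: 30.0
```

Call:
jog_arm:
  targets:
    - {"xyz":[0,0,0.02],"spin":0}
    - {"xyz":[0,0,0.02],"spin":0}
    - {"xyz":[0,0,0.01],"spin":0}
    - {"xyz":[0,0,0],"spin":0}
    - {"xyz":[0,0,0],"spin":0}
    - {"xyz":[0,0,0],"spin":0}
    - {"xyz":[0,0,0],"spin":0}
    - {"xyz":[0,0,0],"spin":0}
    - {"xyz":[0,0,0],"spin":0}
    - {"xyz":[0,0,0],"spin":0}

```text
time: 15.5
tool_pos: [488.2, 288.2, 133.6]
tcp_rot: [-3.14, 0.003, -2.974]
contact_force: [-0.4, -6.6, 10.1]
grip_width: 16.7
finger_force: 30.0
```

Contact at about 12 N. Releasing with a partial opening, then rising.

Call:
jog_arm:
  targets:
    - {"xyz":[0,0,0],"spin":0}
    - {"xyz":[0,0,0],"spin":0}
    - {"xyz":[0,0,0],"spin":0}
    - {"xyz":[0,0,0],"spin":0}
    - {"xyz":[0,0,-0.1],"spin":0}
    - {"xyz":[0,0,-0.2],"spin":0}
    - {"xyz":[0,0,-0.3],"spin":0}
    - {"xyz":[0,0,-0.4],"spin":0}
    - {"xyz":[0,0,-0.4],"spin":0}
    - {"xyz":[0,0,-0.3],"spin":0}
  gripper: 60

```text
time: 16.75
tool_pos: [487.4, 289.5, 271.0]
tcp_rot: [3.141, 0.003, -2.974]
contact_force: [1.2, 0.0, 0.0]
grip_width: 55.0
finger_force: 0.0
```

```bash
python3 -c "
from h import *
delta(rp,[0,75,250])
t=bot.capture('top');s=bot.capture('side')
a=cv2.resize(t[150:230,160:290],(520,320),interpolation=cv2.INTER_CUBIC)
b=cv2.resize(s[150:250,220:307],(278,320),interpolation=cv2.INTER_CUBIC)
cv2.imwrite('pics/c6.png',np.hstack([a,b]))"
```

```text
units [ 1.341 -5.397  0.254] mm [ 107.3 -431.8   20.3] spin -0.01 tcp [487.4 289.5 271. ] w 55.0 t 16.75
```

View pics/c6.png

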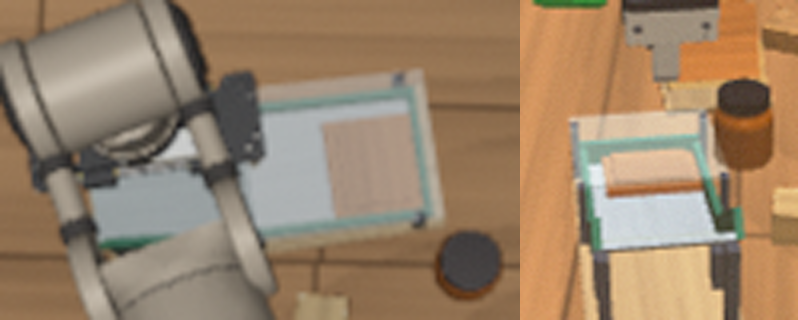

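The first lid lies plug up at the end stop (top crop 322–420, 115–215). Now the slot2 lid.

Call:
jog_arm:
  targets:
    - {"xyz":[0.05,-0.3,0],"spin":0}
    - {"xyz":[0.15,-0.6,0],"spin":0}
    - {"xyz":[0.16,-0.6,0],"spin":0}
    - {"xyz":[0.16,-0.6,0],"spin":0}
    - {"xyz":[0.16,-0.6,0],"spin":0}
    - {"xyz":[0.16,-0.6,0],"spin":0}
    - {"xyz":[0.16,-0.6,0],"spin":0}
    - {"xyz":[0.16,-0.6,0],"spin":0}
    - {"xyz":[0.16,-0.5,0],"spin":0}
    - {"xyz":[0.02,-0.4,0],"spin":0}
  gripper: 50

```text
time: 18.1
tool_pos: [452.4, -156.0, 267.5]
tcp_rot: [3.141, -0.001, -2.976]
contact_force: [0.3, 0.3, -0.6]
grip_width: 46.3
finger_force: 0.0
```

Call:
jog_arm:
  targets:
    - {"xyz":[0,0,0.3],"spin":0}
    - {"xyz":[0,0,0.4],"spin":0}
    - {"xyz":[0,0,0.3],"spin":0}
    - {"xyz":[0,0,0],"spin":0}
    - {"xyz":[0,0,0],"spin":0}
    - {"xyz":[0,0,0],"spin":0}
    - {"xyz":[0,0,0],"spin":0}
    - {"xyz":[0,0,0],"spin":0}
    - {"xyz":[0,0,0],"spin":0}
    - {"xyz":[0,0,0],"spin":0}

```text
time: 19.35
tool_pos: [453.3, -154.5, 187.9]
tcp_rot: [3.142, 0.0, -2.974]
contact_force: [-0.4, 0.2, -0.2]
grip_width: 45.8
finger_force: 0.0
```

```bash
python3 -c "
from h import *
delta(rp,[0,75,73])"
```

```text
units [-0.004  0.004  1.436] mm [ -0.3   0.3 114.9] spin -0.01 tcp [ 453.3 -154.5  187.9] w 45.8 t 19.35
```

Call:
jog_arm:
  targets:
    - {"xyz":[0,0,0.2],"spin":0}
    - {"xyz":[0,0,0.2],"spin":0}
    - {"xyz":[0,0,0.2],"spin":0}
    - {"xyz":[0,0,0.2],"spin":0}
    - {"xyz":[0,0,0.2],"spin":0}
    - {"xyz":[0,0,0.15],"spin":0}
    - {"xyz":[0,0,0.15],"spin":0}
    - {"xyz":[0,0,0.14],"spin":0}
    - {"xyz":[0,0,0],"spin":0}
    - {"xyz":[0,0,0],"spin":0}

```text
time: 20.6
tool_pos: [453.6, -154.6, 72.9]
tcp_rot: [-3.141, 0.0, -2.974]
contact_force: [-0.1, 0.1, -0.4]
grip_width: 45.9
finger_force: 0.0
```

Call:
jog_arm:
  targets:
    - {"xyz":[0,0.05,0],"spin":0}
    - {"xyz":[0,0.05,0],"spin":0}
    - {"xyz":[0,0.05,0],"spin":0}
    - {"xyz":[0,0.05,0],"spin":0}
    - {"xyz":[0,0.05,0],"spin":0}
    - {"xyz":[0,0.05,0],"spin":0}
    - {"xyz":[0,0.04,0],"spin":0}
    - {"xyz":[0,0,0],"spin":0}
    - {"xyz":[0,0,0],"spin":0}
    - {"xyz":[0,0,0],"spin":0}

```text
time: 21.85
tool_pos: [448.8, -127.7, 72.6]
tcp_rot: [3.141, -0.0, -2.975]
contact_force: [0.8, -0.4, 0.1]
grip_width: 46.0
finger_force: 0.1
```

Call:
jog_arm:
  targets:
    - {"xyz":[0,0,0],"spin":0}
    - {"xyz":[0,0,0],"spin":0}
    - {"xyz":[0,0,0],"spin":0}
    - {"xyz":[0,0,0],"spin":0}
    - {"xyz":[0,0,0],"spin":0}
    - {"xyz":[0,0,0],"spin":0}
    - {"xyz":[0,0,-0.05],"spin":0}
    - {"xyz":[0,0,-0.1],"spin":0}
    - {"xyz":[0,0,-0.1],"spin":0}
    - {"xyz":[0,0,-0.1],"spin":0}
  gripper: 0

```text
time: 23.1
tool_pos: [449.0, -127.7, 101.5]
tcp_rot: [-3.141, 0.001, -2.974]
contact_force: [0.3, 0.3, -1.7]
grip_width: 16.8
finger_force: 30.0
```

Call:
jog_arm:
  targets:
    - {"xyz":[0,0,-0.2],"spin":0}
    - {"xyz":[0,0,-0.3],"spin":0}
    - {"xyz":[0,0,-0.4],"spin":0}
    - {"xyz":[0,0,-0.4],"spin":0}
    - {"xyz":[0,0,-0.4],"spin":0}
    - {"xyz":[0,0,-0.25],"spin":0}
    - {"xyz":[0,0,0],"spin":0}
    - {"xyz":[-0.1,0.3,0],"spin":0}
    - {"xyz":[-0.16,0.6,0],"spin":0}
    - {"xyz":[-0.16,0.6,0],"spin":0}

```text
time: 24.35
tool_pos: [461.4, -2.6, 255.6]
tcp_rot: [3.141, -0.002, -2.976]
contact_force: [0.2, 0.2, -1.4]
grip_width: 16.7
finger_force: 30.0
```

Call:
jog_arm:
  targets:
    - {"xyz":[-0.16,0.6,0],"spin":0}
    - {"xyz":[-0.16,0.6,0],"spin":0}
    - {"xyz":[-0.16,0.6,0],"spin":0}
    - {"xyz":[-0.16,0.6,0],"spin":0}
    - {"xyz":[-0.16,0.6,0],"spin":0}
    - {"xyz":[-0.12,0.35,0],"spin":0}
    - {"xyz":[0,0.2,0],"spin":0}
    - {"xyz":[0,0,0],"spin":0}
    - {"xyz":[0,0,0],"spin":0}
    - {"xyz":[0,0,0],"spin":0}

```text
time: 25.6
tool_pos: [487.4, 287.5, 256.9]
tcp_rot: [-3.141, 0.0, -2.976]
contact_force: [0.7, -0.3, -1.5]
grip_width: 16.5
finger_force: 30.0
```

```bash
python3 -c "
from h import *
delta(sp,[0,76,138])"
```

```text
units [-0.004  0.024  1.487] mm [ -0.3   1.9 118.9] spin -0.02 tcp [487.4 287.5 256.9] w 16.5 t 25.6
```

Call:
jog_arm:
  targets:
    - {"xyz":[0,0.02,0.2],"spin":0}
    - {"xyz":[0,0,0.3],"spin":0}
    - {"xyz":[0,0,0.3],"spin":0}
    - {"xyz":[0,0,0.3],"spin":0}
    - {"xyz":[0,0,0.2],"spin":0}
    - {"xyz":[0,0,0.1],"spin":0}
    - {"xyz":[0,0,0.05],"spin":0}
    - {"xyz":[0,0,0.02],"spin":0}
    - {"xyz":[0,0,0],"spin":0}
    - {"xyz":[0,0,0],"spin":0}

```text
time: 26.85
tool_pos: [487.2, 290.3, 139.6]
tcp_rot: [3.141, 0.001, -2.974]
contact_force: [-0.4, 0.2, -2.2]
grip_width: 16.4
finger_force: 30.0
```

Call:
jog_arm:
  targets:
    - {"xyz":[0,0,0.02],"spin":0}
    - {"xyz":[0,0,0.015],"spin":0}
    - {"xyz":[0,0,0],"spin":0}
    - {"xyz":[0,0,0],"spin":0}
    - {"xyz":[0,0,0],"spin":0}
    - {"xyz":[0,0,0],"spin":0}
    - {"xyz":[0,0,0],"spin":0}
    - {"xyz":[0,0,0],"spin":0}
    - {"xyz":[0,0,0],"spin":0}
    - {"xyz":[0,0,0],"spin":0}

```text
time: 28.1
tool_pos: [487.3, 289.9, 136.7]
tcp_rot: [-3.141, 0.001, -2.974]
contact_force: [-0.2, -4.8, 4.6]
grip_width: 16.7
finger_force: 30.0
```

Contact. Releasing.

Call:
jog_arm:
  targets:
    - {"xyz":[0,0,0],"spin":0}
    - {"xyz":[0,0,0],"spin":0}
    - {"xyz":[0,0,0],"spin":0}
    - {"xyz":[0,0,0],"spin":0}
    - {"xyz":[0,0,-0.1],"spin":0}
    - {"xyz":[0,0,-0.2],"spin":0}
    - {"xyz":[0,0,-0.3],"spin":0}
    - {"xyz":[0,0,-0.4],"spin":0}
    - {"xyz":[0,0,-0.4],"spin":0}
    - {"xyz":[0,0,-0.3],"spin":0}
  gripper: 60

```text
time: 29.35
tool_pos: [487.3, 290.3, 275.4]
tcp_rot: [3.141, 0.003, -2.974]
contact_force: [-0.1, 0.3, -0.3]
grip_width: 55.5
finger_force: 0.0
```

Call:
jog_arm:
  targets:
    - {"xyz":[0,0.3,0],"spin":0}
    - {"xyz":[0,0.3,0],"spin":0}
    - {"xyz":[0,0.3,0],"spin":0}
    - {"xyz":[0,0.3,0],"spin":0}
    - {"xyz":[0,0,0],"spin":0}
    - {"xyz":[0,0,0],"spin":0}
    - {"xyz":[0,0,0],"spin":0}
    - {"xyz":[0,0,0],"spin":0}
    - {"xyz":[0,0,0],"spin":0}
    - {"xyz":[0,0,0],"spin":0}

```text
time: 30.6
tool_pos: [471.1, 384.6, 272.4]
tcp_rot: [3.142, 0.0, -2.975]
contact_force: [-1.2, 1.2, -0.2]
grip_width: 55.2
finger_force: 0.0
```

```bash
python3 -c "
from h import *
t=bot.capture('top');s=bot.capture('side')
a=cv2.resize(t[150:230,160:290],(520,320),interpolation=cv2.INTER_CUBIC)
b=cv2.resize(s[150:250,220:307],(278,320),interpolation=cv2.INTER_CUBIC)
cv2.imwrite('pics/c7.png',np.hstack([a,b]))"
```

```text
(no output)
```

View pics/c7.png

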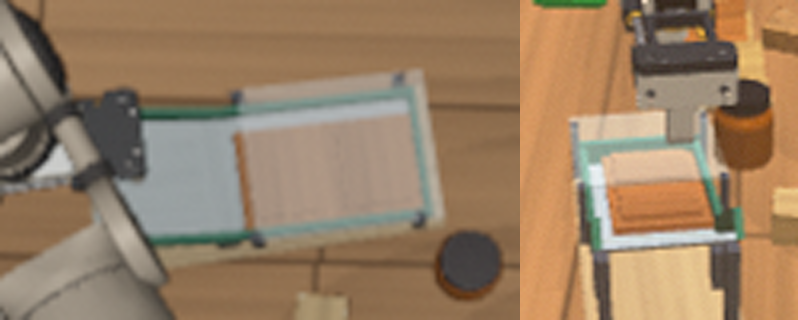

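Both lids lie plug up, end to end in the tray (top crop 237–422) and off the ramp, and the arm is clear.

```bash
python3 -c "
from plant import bot
print(bot.close_job())"
```

```text
the job is handed in; nothing more can be done
None
```

The job is handed in at about 31 s: in the last picture both lids lie plug up, one behind the other in the tray and off the ramp, with the low board left in the rack. The judge returned no verdict.

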